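Stow the glaze jars under the till and shut the chest

TASK

Put away every glaze jar standing on the bench: set each one upright in the open front of the chest's jar bay and slide it back under the till board until it stands by the back wall. Once all are back there, press the red tab at the knee of the folding lid stay down to break the lock, then lower the lid gently until it is fully shut, without letting it slam. Leave the bowl, the cup and the beaker alone.

Things in the scene. Friction and masses are not known exactly. Their poses are not given: they have to be found in the camera images.
- chest: wooden glaze chest, lid open, fixed on the bench at another place and yaw each time: 196 mm deep (its x) x 376 wide (its y) x 105 high, walls 8 mm, floor 6 mm. Origin: centre of its underside; +x to the back (hinge side), +y to its left side (where the stay is). A partition at y = +98 mm (8 mm thick) shuts off a narrow tool compartment at the left; the jar bay is all to its right
- bay_floor (a point): point on the jar bay's floor, mid-width (chest frame x 0, y -43, z 6 mm). The bay is inside x -90 to +90, y -180 to +94 mm; it is open from above from x -90 to +40 mm only. A jar set down at x = 0 stands just clear in front of the till
- till_edge (a point): middle of the front lower edge (chest frame x +40, y -43, z 96 mm) of the till, a fixed 7 mm board over the back of the jar bay, x +40 to +90 mm over the bay's whole width. A jar standing under it against the back wall has its axis at x = +58 mm (64 mm jar) or +61 mm (58 mm jar)
- lid_hinge (a point): middle of the lid's hinge line, on the chest's back upper edge (chest frame x = +98, y = 0, z = 105 mm); the line runs along the chest's y
- lid (a joint): wooden lid, 200 mm from hinge to front edge, 376 mm wide, 10 mm thick, hinged at the back; 0 = standing open as found (93 degrees up from shut), 1.62 rad = shut on the rim. Its hinge is stiff (about 0.4 N m), so it stays where it is left; with the stay locked it cannot be lowered
- lid_front (a point): on the lid's outer face (rear face while open, top face when shut), 195 mm from the hinge line, mid-width; its z axis does not follow the face
- stay (a joint): bend of the knee of the steel folding stay (two flat bars, 125 mm each) between the chest's left side and the lid; 0 = straightened and locked just over centre against its stop, grows as the knee is pressed downward (0.4 rad = clearly broken; the tab is then 18 mm lower and 18 mm further back), near 3.0 with the lid shut. Breaks with a few newtons and stays bent
- knee_tab (a point): centre of the top of the red thumb tab at the stay's knee, 32 x 32 mm, 8 mm thick, standing out to the left of the chest side; level while the stay is locked. Press it straight down
- jar_0_mid (a point): screw-top glaze jar with a blue lid, 58 mm diameter, 74 mm high, standing; point on its axis half-way up, z along its axis. 0.2 to 0.35 kg, heaviest at the bottom. May be absent
- jar_1_mid (a point): screw-top glaze jar with a red lid, 64 mm diameter, 82 mm high, standing; point on its axis half-way up, z along its axis. 0.2 to 0.35 kg, heaviest at the bottom. May be absent
- jar_2_mid (a point): screw-top glaze jar with a yellow lid, 58 mm diameter, 74 mm high, standing; point on its axis half-way up, z along its axis. 0.2 to 0.35 kg, heaviest at the bottom. May be absent
- jar_3_mid (a point): screw-top glaze jar with a green lid, 64 mm diameter, 82 mm high, standing; point on its axis half-way up, z along its axis. 0.2 to 0.35 kg, heaviest at the bottom. May be absent
- glazed_bowl: small teal bowl, 68 mm wide, 47 mm high; loose bystander; origin at the centre of its underside
- bisque_cup: pale tapered cup, 66 mm wide, 74 mm high; loose bystander; origin at the centre of its underside
- slip_beaker: grey beaker, 69 mm wide, 92 mm high; loose bystander; origin at the centre of its underside
Things that resemble listed ones, but are neither listed nor needed, are in the scene too. What is shaped like the part that bears jar_2_mid but orange is not meant.

How it is judged:
By the outcome, as a careful person would: the job done as asked, in the order asked, and still so for the second after the job is handed in, with the robot touching nothing.
Of jar_0, jar_1, jar_2, jar_3 only 2 to 3 are there at a start; the rules pass over those that are not, and their reading is None.
At some moment in a run one of jar_0, jar_1, jar_2, jar_3 may be knocked a few centimetres aside while the robot is not near it.
It also fails if it takes over 210 s, if anything falls off the work surface, if the arm or the gripper's body presses on something with over 40 N, if the wrist force passes 120 N, or if a joint passes its speed limit or range.

ROBOT

A 6-joint arm with a two-finger parallel gripper is mounted at the origin on a cart in front of the work surface, level with it; the furniture and walls round the work are solid. World frame = base frame: x ahead of the robot, y to its left, z up, the work surface at z = 0. Lengths are in m, angles in degrees, forces in N, time in s.
With the tool pointing down it reaches from about 0.35 to 1 m from the base axis. Payload 7.1 kg.
Tool frame: the origin (TCP) lies midway between the tips of the shut fingers; the grasp point (between the pads) lies 19 mm behind it; z points along the fingers, y is the line along which they close (so a half turn about z gives the same grasp; the last joint's range is limited). The gripper opens to 85 mm and grips with 20 to 120 N. Pads are 22 mm wide; open, the fingers measure 114 mm over their backs; the gripper's body (76 mm by 85 mm) begins 54 mm behind the grasp point. The pads swing forward as they close: fully open they stand 13 mm farther back than shut.
Start: joints at [71.047, 24.242, 93.386, -0, 62.372, -1.089], TCP at [0.192, 0.595, 0.231] pointing down, gripper open.
Joint ranges: [-172.04, 172.04], [-51.8, 120.97], [4.93, 147.93], [-75.15, 255.16], [6.16, 154.13], [-145.62, 145.62]. Speed limits (degrees/s): [136.94, 136.94, 172.46, 180, 180, 180].

INTERFACE

Orientations are given as [roll, pitch, yaw] about the fixed x, y, z axes, in that order (R = Rz(yaw) Ry(pitch) Rx(roll)).
In Python, from plant import bot, optics, workorder gives the robot as it stands.
- The arm moves only by the tool step_arm, never from a script. Its argument "plan" is one flat list of numbers, 4 for each row, row after row: the shift along the tool's x, y, z in units of 25 mm (1.0 is 25 mm), then the turn about the tool's z in units of 5 degrees (1.0 is 5 degrees). A call has exactly 5 rows; each row shifts and turns the commanded pose from where the row before left it, along the tool's axes as they then stand; what a row does not reach is not made up. A row lasts 1/8 s, in which the tool goes at most 62.5 mm and 10.7 degrees, less where a joint would pass 70% of its speed; a pose out of reach is approached as far as the arm can. A call is refused whole if a number of a shift passes 1 or a number of a turn 1, either way. A call with a gripper value outside its range is refused whole. "jaw" is the opening, from 0 (shut) to 1 (fully open), set as the call begins (left out, the last holds). The fingers move at their own pace and stop on an object; "newtons" is the grip in N (left out, the last holds). Time passes only in rows, so rows that do not move let the fingers close, or fill a call up. It gives the time, the measured TCP pose, the force, the opening and the grip force at its end, in the units of the state.
- bot.observe(): the state, without advancing time (a new reading comes with each control period).
- optics.camera(name): name is "scene" or "top" or "wrist"; returns the picture (480x640x3 uint8, blue, green, red); there is no depth.
- optics.get_calibration(name): a dict with "mtx" (3x3 intrinsics, pixels), "pose" (4x4, takes a point from camera to world coordinates); the wrist camera has in their place "T_tool_cam" (4x4, takes a point from camera to tool coordinates, whose origin is the TCP and whose axes are the flange's). Camera axes: x right, y down, z forward; pixel columns grow to the right and rows downward; lengths in m; the calibration is good to about 2 mm. The wrist camera is an equidistant fisheye: a pixel r from the principal point sees the ray r / f radians off the axis. A picture is of the moment at which its call begins: read the wrist's pose just before it. get_calibration takes no time and is no camera call.
- workorder.sign_off(): hands the job in; it is judged then, once.
The state is a dict: "t": time; "q": joint angles; "dq": joint speeds; "effort": joint torques, N m; "eef_pos": TCP position; "ee_rot": TCP orientation; "ft_force": force on the tool from outside, world axes, zero at the start; "ft_torque": the same for the moment, N m; "finger_gap": finger opening in m; "grasp_force": force on a finger pad.
Only numpy, scipy, OpenCV 4.12 (cv2) and the standard library are available. Lean on these libraries where they do the work, as an engineer would, in place of code of your own. Each camera call takes 0.05 s, during which the arm holds its last target. There are 200 camera calls.

## Working session

There is one attempt and no reset: what is moved stays moved. The work goes in short steps, Python scripts to look and compute and a tool call to move; the robot and the scene stay as the last step left them, time stands still between calls to the robot, and variables do not carry over. Pictures are saved under pics/ and viewed, at most 17 in all, crops included, and the job is handed in when it is done.

Besides the shell and the picture viewer there is one more tool, called after "Call:" as name(argument=value, ...) on one line, values as JSON. step_arm: Moves the arm, as the interface text tells. Its arguments: {"type":"object","properties":{"plan":{"type":"array","items":{"type":"number"}},"jaw":{"type":"number"},"newtons":{"type":"number"}},"required":["plan"]}

```bash
ls; mkdir -p pics; python3 - <<'E'
from plant import bot, optics, workorder
import cv2,json
print(bot.observe())
for n in ("scene","top","wrist"):
    print(n,optics.get_calibration(n))
for n in ("scene","top"):
    cv2.imwrite(f"pics/{n}0.png",optics.camera(n))
E
```

```text
pics
{'t': 0.0, 'q': array([ 7.10470486e+01,  2.42875594e+01,  9.34341208e+01, -8.04627508e-04,
        6.23721966e+01, -1.08789635e+00]), 'dq': array([-0.08768258,  0.04905444, -0.07021303,  0.02236954,  0.01858421,
        0.00430574]), 'effort': array([-2.47863922e-03, -5.57397473e+01, -2.81740040e+01, -2.07334492e-04,
        7.47779006e-03,  5.41752414e-06]), 'eef_pos': array([0.19151934, 0.59432716, 0.23049318]), 'ee_rot': array([-1.79906127e+02, -1.07022394e-03,  1.62135318e+02]), 'ft_force': array([ 1.1767719, -0.9652699, -0.6265451]), 'ft_torque': array([ 0.02331622, -0.02391349,  0.01034182]), 'grasp_force': 0.0, 'finger_gap': 0.0856311603656689}
scene {'mtx': array([[566.03794298,   0.        , 323.21952805],
       [  0.        , 566.03794298, 234.76638123],
       [  0.        ,   0.        ,   1.        ]]), 'pose': array([[ 0.45233559, -0.63989911,  0.62122592, -0.55168212],
       [-0.89175084, -0.33478611,  0.30446462, -0.44880728],
       [ 0.01315117, -0.69169892, -0.72206624,  1.44187772],
       [ 0.        ,  0.        ,  0.        ,  1.        ]])}
top {'mtx': 
[... 233 characters left out ...]
0.99990052, -0.01356131,  0.00387713,  0.08814704],
       [-0.00257835, -0.09450917, -0.99552065,  1.71241899],
       [ 0.        ,  0.        ,  0.        ,  1.        ]])}
wrist {'mtx': array([[371.64829954,   0.        , 317.86578304],
       [  0.        , 371.64829954, 241.53810119],
       [  0.        ,   0.        ,   1.        ]]), 'T_tool_cam': array([[-2.40356988e-04, -9.60641526e-01, -2.77790932e-01,
         7.19828409e-02],
       [ 9.99999967e-01, -2.05699959e-04, -1.53903722e-04,
        -9.75710542e-04],
       [ 9.07047228e-05, -2.77790959e-01,  9.60641543e-01,
        -1.43108631e-01],
       [ 0.00000000e+00,  0.00000000e+00,  0.00000000e+00,
         1.00000000e+00]])}
```

View pics/scene0.png

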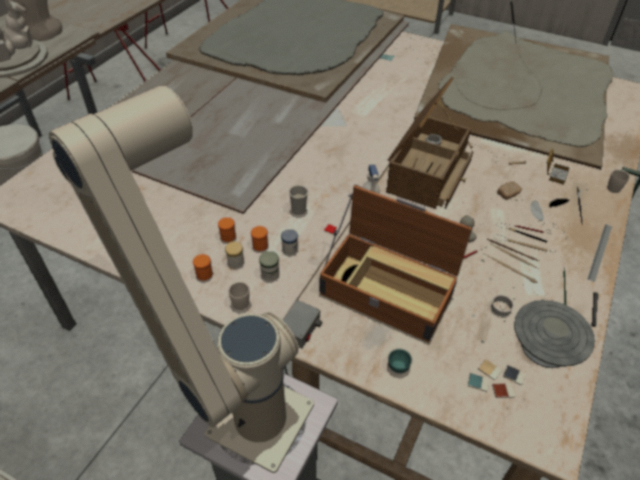

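View pics/top0.png

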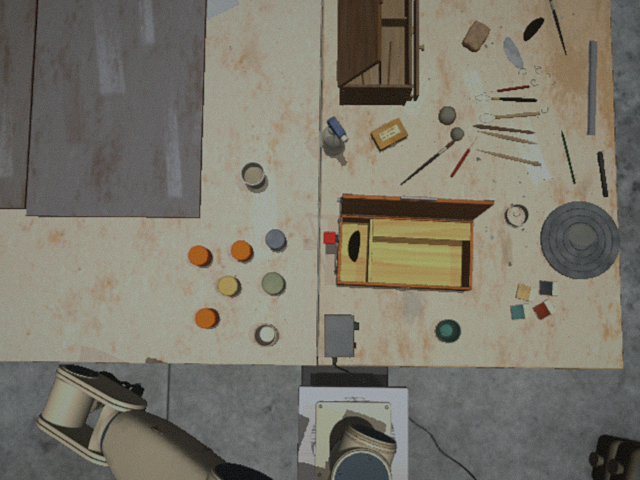

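The scene and top views show candidate jars in the top view. Blue is at (275,240), yellow at (229,286) and green at (273,284), and there are three orange-looking ones at (200,256), (242,251) and (206,318). The orange ones match the named decoy colour, and I see no red lid so far. The chest is at about (405,245), with its red tab at (330,238). I'll confirm this with an enlarged crop.

```bash
cat > h.py <<'E'
from plant import bot, optics, workorder
import cv2, numpy as np
def cast(n,uv,z):
    c=optics.get_calibration(n); T=c["pose"]
    d=T[:3,:3]@np.linalg.solve(c["mtx"],[uv[0],uv[1],1.]); o=T[:3,3]
    return o+d*(z-o[2])/d[2]
def proj(n,p):
    c=optics.get_calibration(n); T=c["pose"]
    q=c["mtx"]@(T[:3,:3].T@(np.asarray(p)-T[:3,3])); return q[:2]/q[2]
def blob(img,lo,hi,box):
    u0,v0,u1,v1=box
    m=cv2.inRange(cv2.cvtColor(img[v0:v1,u0:u1],cv2.COLOR_BGR2HSV),lo,hi)
    n,l,s,c=cv2.connectedComponentsWithStats(m)
    return [(s[i,4],c[i]+[u0,v0],s[i,:4]) for i in range(1,n) if s[i,4]>60]
E
python3 - <<'E'
from h import *
im=cv2.imread("pics/top0.png")
a=cv2.resize(im[225:345,180:300],None,fx=4,fy=4,interpolation=cv2.INTER_CUBIC)
b=cv2.resize(im[185:305,315:500],(740,480),interpolation=cv2.INTER_CUBIC)
cv2.imwrite("pics/c1.png",a);cv2.imwrite("pics/c2.png",b)
hsv=cv2.cvtColor(im,cv2.COLOR_BGR2HSV)
for uv in [(275,240),(229,286),(273,284),(200,256),(242,251),(206,318),(330,238)]:
    print(uv,np.median(hsv[uv[1]-4:uv[1]+5,uv[0]-4:uv[0]+5].reshape(-1,3),axis=0),cast("top",uv,.078))
E
```

```text
(275, 240) [107.  28. 107.] [0.56898593 0.23150782 0.078     ]
(229, 286) [ 22. 117. 161.] [0.43613719 0.35900469 0.078     ]
(273, 284) [ 35.  50. 126.] [0.44351338 0.23445138 0.078     ]
(200, 256) [ 14. 207. 160.] [0.52026095 0.44410823 0.078     ]
(242, 251) [ 14. 203. 161.] [0.53618479 0.32486484 0.078     ]
(206, 318) [ 14. 205. 160.] [0.3452172  0.42122086 0.078     ]
(330, 238) [  2. 198. 161.] [0.57686032 0.07462185 0.078     ]
```

View pics/c1.png

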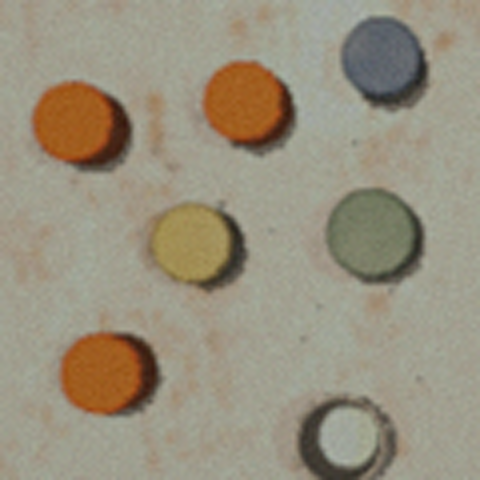

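View pics/c2.png

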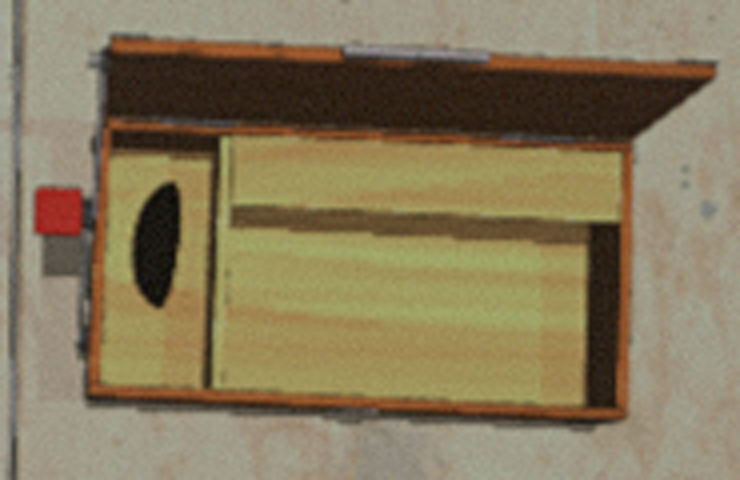

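Crop 1 shows that the three warm-coloured lids all have the same orange (hue 14), so none is jar_1. The real jars are blue, yellow and green. Crop 2 shows the chest rim corners and the red tab at crop (58,211). Next I measure.

```bash
cat >> h.py <<'E'
RNG={"blue":((98,18,70),(125,90,170),.074),"yellow":((17,85,100),(27,170,230),.074),"green":((28,30,90),(55,90,180),.082)}
def jars(im=None,box=(100,180,318,360)):
    im=optics.camera("top") if im is None else im; out={}
    for k,(lo,hi,h) in RNG.items():
        for a,c,s in blob(cv2.medianBlur(im,5),lo,hi,box):
            if a>200:
                p=cast("top",c,h); out.setdefault(k,[]).append((a,c.round(1).tolist(),s.tolist(),p.round(4).tolist()))
    return out
E
python3 - <<'E'
from h import *
im=cv2.imread("pics/top0.png"); sc=cv2.imread("pics/scene0.png")
for k,v in jars(im).items(): print(k,v)
# chest rim corners FL FR BR BL
cr=[(88,398),(626,417),(632,145),(108,125)]
P=[cast("top",((u+.5)/4-.5+315,(v+.5)/4-.5+185),.105) for u,v in cr]
for p in P: print(p.round(4))
for i in range(4): print(np.linalg.norm(P[i]-P[(i+1)%4]).round(4), np.degrees(np.arctan2(*(P[(i+1)%4]-P[i])[1::-1])).round(2))
rt=[b for b in blob(im,(0,150,80),(6,255,255),(318,220,345,255))]
rs=[b for b in blob(sc,(0,120,80),(8,255,255),(310,215,345,245))]+[b for b in blob(sc,(174,120,80),(180,255,255),(310,215,345,245))]
print(rt,rs)
# triangulate tab
def ray(n,uv):
    a=cast(n,uv,0);b=cast(n,uv,.5);return a,(b-a)/np.linalg.norm(b-a)
if rt and rs:
    a,d=ray("top",rt[0][1]);b,e=ray("scene",rs[0][1])
    s=np.linalg.lstsq(np.c_[d,-e],b-a,rcond=None)[0];print(a+d*s[0],b+e*s[1])
cv2.imwrite("pics/c3.png",cv2.resize(sc[180:340,305:480],None,fx=3.5,fy=3.5,interpolation=cv2.INTER_CUBIC))
E
```

```text
blue [(np.int32(268), [275.7, 239.6], [166, 50, 21, 21], [0.5707, 0.23, 0.074])]
yellow [(np.int32(338), [227.1, 285.4], [117, 96, 21, 21], [0.4379, 0.3651, 0.074])]
green [(np.int32(392), [272.2, 282.8], [162, 92, 23, 24], [0.4468, 0.2363, 0.082])]
[0.4447 0.0547 0.105 ]
[ 0.4367 -0.3195  0.105 ]
[ 0.6277 -0.3257  0.105 ]
[0.6369 0.0429 0.105 ]
0.3744 -91.23
0.1911 -1.86
0.3688 88.56
0.1926 176.47
[(np.int32(135), array([329.40740741, 237.52592593]), array([ 6, 12, 12, 12], dtype=int32))] [(np.int32(65), array([330.12307692, 228.53846154]), array([15, 10, 11,  8], dtype=int32))]
[0.56636845 0.07707518 0.18099348] [0.56700847 0.07590759 0.18107544]
```

View pics/c3.png

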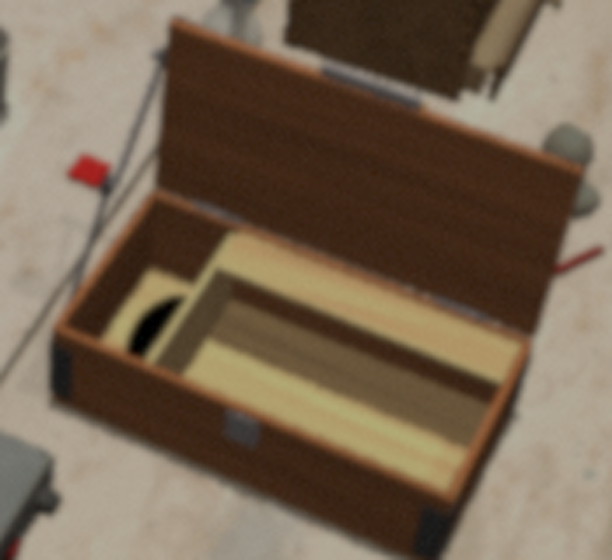

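The scene crop shows an open bay with the till at the back, and the stay with its red tab at crop (90,171). The tab triangulates to about (.567,.077,.181). I take the chest centre as about (.537,-.135) and its yaw as about -1.5°. I'll square the tool to yaw 180 and go over the yellow jar.

Call:
step_arm(plan=[0, 0, 0, -0.72, 0, 0, 0, -0.72, 0, 0, 0, -0.72, 0, 0, 0, -0.72, 0, 0, 0, -0.72], jaw=0.9)

```text
t: 0.72
eef_pos: [0.1916, 0.5945, 0.2308]
ee_rot: [-179.9, -0.0, -179.7]
ft_force: [0.1, -0.2, 0.1]
finger_gap: 0.0764
grasp_force: 0.0
```

Call:
step_arm(plan=[-0.98, -0.92, 0, 0, -0.98, -0.92, 0, 0, -0.98, -0.92, 0, 0, -0.98, -0.92, 0, 0, -0.98, -0.92, 0, 0])

```text
t: 1.35
eef_pos: [0.3151, 0.4792, 0.231]
ee_rot: [-180.0, -0.0, -179.9]
ft_force: [-0.2, 0.6, -0.1]
finger_gap: 0.0769
grasp_force: 0.0
```

Call:
step_arm(plan=[-0.98, -0.92, 0, 0, -0.98, -0.92, 0, 0, -0.98, -0.92, 0, 0, -0.98, -0.92, 0, 0, -0.98, -0.92, 0, 0])

```text
t: 1.98
eef_pos: [0.4378, 0.3645, 0.231]
ee_rot: [-180.0, -0.0, -179.9]
ft_force: [0.7, 0.1, -0.4]
finger_gap: 0.0766
grasp_force: 0.0
```

Call:
step_arm(plan=[0, 0, 0, 0, 0, 0, 0, 0, 0, 0, 0, 0, 0, 0, 0, 0, 0, 0, 0, 0])

```text
t: 2.6
eef_pos: [0.4369, 0.3658, 0.2313]
ee_rot: [-180.0, -0.0, -179.8]
ft_force: [1.3, -0.1, -0.0]
finger_gap: 0.077
grasp_force: 0.0
```

```bash
cat >> h.py <<'E'
from scipy.spatial.transform import Rotation as Ro
def wcast(uv,z,s):
    c=optics.get_calibration("wrist");K=c["mtx"]
    x=(uv[0]-K[0,2])/K[0,0];y=(uv[1]-K[1,2])/K[1,1];r=np.hypot(x,y)
    d=np.array([np.sin(r)*x/r,np.sin(r)*y/r,np.cos(r)])
    R=Ro.from_euler("xyz",s["ee_rot"],degrees=True).as_matrix();T=c["T_tool_cam"]
    o=R@T[:3,3]+s["eef_pos"];d=R@T[:3,:3]@d
    return o+d*(z-o[2])/d[2]
def wjar(k,name,margin=0.02):
    s=bot.observe();im=optics.camera("wrist");cv2.imwrite(f"pics/{name}.png",im)
    lo,hi,h=RNG[k]
    m=cv2.inRange(cv2.cvtColor(cv2.medianBlur(im,5),cv2.COLOR_BGR2HSV),lo,hi)
    n,l,st,c=cv2.connectedComponentsWithStats(m)
    for i in range(1,n):
        if st[i,4]>400:
            ct=np.argwhere(l==i)[:,::-1]; hull=cv2.convexHull(ct.astype(np.int32))[:,0]
            W=np.array([wcast(p,h,s)[:2] for p in hull])
            print(k,st[i],c[i].round(),"centre",np.round(cv2.minEnclosingCircle((W).astype(np.float32)),4).tolist() if 0 else cv2.minEnclosingCircle(W.astype(np.float32)))
E
python3 - <<'E'
from h import *
wjar("yellow","w1"); print(jars())
E
```

```text
yellow [ 284  194   65   63 2530] [311. 227.] centre ((0.43815383315086365, 0.36322078108787537), 0.02760409004986286)
{'blue': [(np.int32(265), [275.5, 239.4], [166, 50, 20, 21], [0.5713, 0.2306, 0.074])], 'green': [(np.int32(396), [272.2, 282.9], [162, 92, 23, 25], [0.4464, 0.2363, 0.082])]}
```

View pics/w1.png

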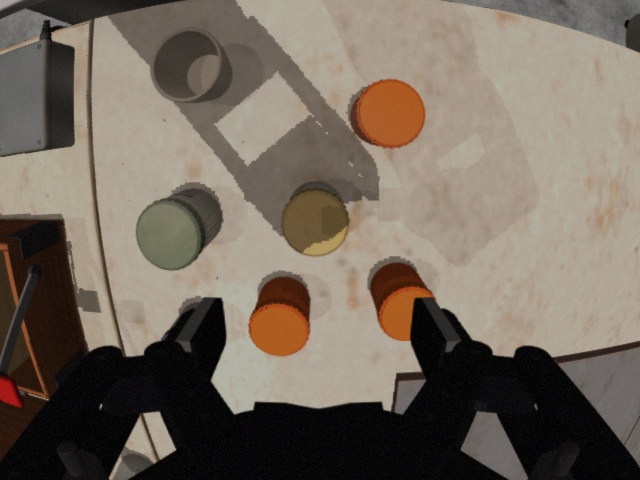

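The wrist view shows the yellow jar's lid at pixel (316,219), standing free between the orange ones, so its centre is about (.436,.363). I'll descend and grip.

Call:
step_arm(plan=[0, -0.1, 0.9, 0, 0, 0, 0.9, 0, 0, 0, 0.9, 0, 0, 0, 0.9, 0, 0, 0, 0.9, 0])

```text
t: 3.32
eef_pos: [0.4373, 0.363, 0.1182]
ee_rot: [180.0, 0.0, -179.9]
ft_force: [0.0, -0.5, 0.4]
finger_gap: 0.0768
grasp_force: 0.0
```

Call:
step_arm(plan=[0, 0, 0.9, 0, 0, 0, 0.8, 0, 0, 0, 0.8, 0, 0, 0, 0.7, 0, 0, 0, 0, 0])

```text
t: 3.95
eef_pos: [0.4365, 0.3624, 0.0376]
ee_rot: [-179.9, -0.1, -179.9]
ft_force: [-0.1, 0.5, -0.3]
finger_gap: 0.0769
grasp_force: 0.0
```

Call:
step_arm(plan=[0, 0, 0, 0, 0, 0, 0, 0, 0, 0, 0, 0, 0, 0, 0, 0, 0, 0, 0, 0], jaw=0, newtons=40)

```text
t: 4.58
eef_pos: [0.4378, 0.3633, 0.0397]
ee_rot: [180.0, 0.1, -179.9]
ft_force: [-0.5, -0.9, 6.5]
finger_gap: 0.0561
grasp_force: 43.2
```

Call:
step_arm(plan=[0, 0, -0.4, 0, 0, 0, -0.8, 0, 0, 0, -0.9, 0, 0, 0, -0.9, 0, 0, 0, -0.9, 0])

```text
t: 5.2
eef_pos: [0.4372, 0.363, 0.1382]
ee_rot: [180.0, 0.0, -179.9]
ft_force: [0.6, -0.2, -2.6]
finger_gap: 0.056
grasp_force: 43.0
```

Yellow is held. I'll carry it to the right-most slot.

Call:
step_arm(plan=[0, -0.6, -1, 0, 0, -1, -1, 0, 0, -1, -1, 0, 0, -1, -1, 0, 0, -1, -0.9, 0])

```text
t: 5.82
eef_pos: [0.4372, 0.2471, 0.2609]
ee_rot: [180.0, 0.1, -179.9]
ft_force: [0.4, -0.5, -1.8]
finger_gap: 0.0557
grasp_force: 43.1
```

Call:
step_arm(plan=[0, -1, 0, 0, 0, -1, 0, 0, 0, -1, 0, 0, 0, -1, 0, 0, 0, -1, 0, 0])

```text
t: 6.45
eef_pos: [0.4374, 0.1221, 0.2599]
ee_rot: [180.0, 0.1, -179.9]
ft_force: [0.7, 0.2, -2.0]
finger_gap: 0.056
grasp_force: 43.1
```

Call:
step_arm(plan=[0, -1, 0, 0, 0, -1, 0, 0, 0, -1, 0, 0, 0, -1, 0, 0, 0, -1, 0, 0])

```text
t: 7.08
eef_pos: [0.4377, -0.0028, 0.2599]
ee_rot: [180.0, 0.1, -179.9]
ft_force: [0.3, 0.9, -1.8]
finger_gap: 0.0565
grasp_force: 43.2
```

Call:
step_arm(plan=[-0.7, -1, 0, 0, -0.7, -1, 0, 0, -0.7, -1, 0, 0, -0.7, -1, 0, 0, -0.7, -1, 0, 0])

```text
t: 7.7
eef_pos: [0.5261, -0.1276, 0.26]
ee_rot: [-180.0, 0.0, -179.9]
ft_force: [-0.2, 1.0, -2.2]
finger_gap: 0.0558
grasp_force: 43.1
```

Call:
step_arm(plan=[0, -1, 0, 0, 0, -1, 0, 0, 0, -1, 0, 0, 0, -1, 0, 0, 0, -0.8, 0, 0])

```text
t: 8.32
eef_pos: [0.526, -0.2477, 0.2598]
ee_rot: [-180.0, 0.0, -179.9]
ft_force: [0.7, -0.3, -2.1]
finger_gap: 0.0556
grasp_force: 43.2
```

Call:
step_arm(plan=[0, 0, 0, 0, 0, 0, 0, 0, 0, 0, 0, 0, 0, 0, 0, 0, 0, 0, 0, 0])

```text
t: 8.95
eef_pos: [0.5263, -0.2465, 0.2588]
ee_rot: [180.0, -0.0, -179.8]
ft_force: [-0.1, 0.1, -2.8]
finger_gap: 0.0558
grasp_force: 43.2
```

```bash
python3 - <<'E'
from h import *
s=bot.observe();im=optics.camera("wrist");cv2.imwrite("pics/w2.png",im);print(s["eef_pos"],s["q"],s["finger_gap"],jars())
for n,p in {"FL":(-.090,.094),"FR":(-.090,-.18)}.items(): pass
E
```

```text
[ 0.52625805 -0.24648431  0.25882385] [-2.62709864e+01  1.88105111e+01  9.76726073e+01  1.21878794e-03
  6.35213943e+01 -1.16437807e+02] 0.05583038074314911 {'blue': [(np.int32(259), [275.4, 239.1], [166, 50, 20, 20], [0.5721, 0.2308, 0.074])], 'green': [(np.int32(405), [272.5, 282.7], [162, 92, 24, 24], [0.4472, 0.2356, 0.082])]}
```

View pics/w2.png

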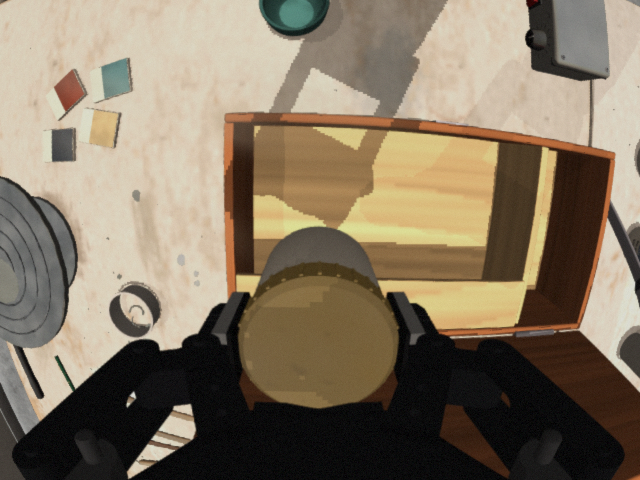

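The wrist view shows the jar held over the bay. The chest's outer rim corners are at (225,115), (615,152) and (579,328), and I'll use them to refine the chest pose.

```bash
python3 - <<'E'
from h import *
s=bot.observe()
for n,uv in dict(FR=(226,114),FL=(615,152),BL=(579,328),tillFR=(238,275),tillFL=(525,283)).items():
    print(n,wcast(uv,.103 if n[0]=='t' else .105,s).round(4))
E
```

```text
FR [ 0.4338 -0.3209  0.105 ]
FL [0.4453 0.0521 0.105 ]
BL [0.64   0.0455 0.105 ]
tillFR [ 0.5711 -0.317   0.103 ]
tillFL [ 0.5821 -0.0448  0.103 ]
```

Call:
step_arm(plan=[0, 0, 0.9, 0, 0, 0, 0.9, 0, 0, 0, 0.9, 0, 0, 0, 0.9, 0, 0, 0, 0.9, 0])

```text
t: 9.68
eef_pos: [0.5263, -0.2469, 0.1457]
ee_rot: [-180.0, 0.0, -179.9]
ft_force: [0.0, 0.3, -2.4]
finger_gap: 0.0556
grasp_force: 43.3
```

Call:
step_arm(plan=[0, 0, 0.9, 0, 0, 0, 0.9, 0, 0, 0, 0.8, 0, 0, 0, 0.6, 0, 0, 0, 0.6, 0])

```text
t: 10.3
eef_pos: [0.5265, -0.247, 0.0508]
ee_rot: [-180.0, 0.0, -179.9]
ft_force: [0.1, -0.4, -2.4]
finger_gap: 0.056
grasp_force: 43.3
```

Call:
step_arm(plan=[0, 0, 0.1, 0, 0, 0, 0.06, 0, 0, 0, 0.04, 0, 0, 0, 0, 0, 0, 0, 0, 0])

```text
t: 10.92
eef_pos: [0.5264, -0.2469, 0.0467]
ee_rot: [-180.0, 0.0, -179.9]
ft_force: [-0.2, -0.2, -2.9]
finger_gap: 0.0557
grasp_force: 43.3
```

Call:
step_arm(plan=[0, 0, 0.04, 0, 0, 0, 0.04, 0, 0, 0, 0, 0, 0, 0, 0, 0, 0, 0, 0, 0])

```text
t: 11.55
eef_pos: [0.5266, -0.247, 0.0457]
ee_rot: [-180.0, 0.1, -179.9]
ft_force: [-3.9, 0.7, 11.2]
finger_gap: 0.056
grasp_force: 44.4
```

Call:
step_arm(plan=[0, 0, 0, 0, 0, 0, 0, 0, 0, 0, 0, 0, 0, 0, 0, 0, 0, 0, 0, 0], jaw=0.85)

```text
t: 12.18
eef_pos: [0.5262, -0.2469, 0.0442]
ee_rot: [180.0, -0.0, -179.9]
ft_force: [0.2, 0.1, 0.3]
finger_gap: 0.0724
grasp_force: 0.0
```

Call:
step_arm(plan=[0, 0, -0.6, 0, 0, 0, -0.8, 0, 0, 0, -0.9, 0, 0, 0, -0.9, 0, 0, 0, -0.8, 0])

```text
t: 12.8
eef_pos: [0.5267, -0.2471, 0.147]
ee_rot: [-179.9, 0.1, -179.9]
ft_force: [0.3, 0.9, -0.2]
finger_gap: 0.0724
grasp_force: 0.0
```

Call:
step_arm(plan=[0.5, 0, 0, 0, 0.5, 0, 0, 0, 0.5, 0, 0, 0, 0.45, 0, 0, 0, 0, 0, 0, 0], jaw=0)

```text
t: 13.42
eef_pos: [0.4762, -0.2469, 0.1439]
ee_rot: [180.0, -0.1, -179.9]
ft_force: [0.9, -0.3, 0.5]
finger_gap: 0.0003
grasp_force: 0.0
```

Call:
step_arm(plan=[0, 0, 0.9, 0, 0, 0, 0.9, 0, 0, 0, 0.9, 0, 0, 0, 0.8, 0, 0, 0, 0.4, 0])

```text
t: 14.05
eef_pos: [0.4773, -0.2468, 0.0457]
ee_rot: [180.0, -0.1, -179.9]
ft_force: [-0.0, 0.8, -0.0]
finger_gap: -0.0003
grasp_force: 0.0
```

Call:
step_arm(plan=[-0.3, 0, 0, 0, -0.3, 0, 0, 0, -0.3, 0, 0, 0, -0.3, 0, 0, 0, -0.3, 0, 0, 0])

```text
t: 14.68
eef_pos: [0.5152, -0.2468, 0.0471]
ee_rot: [180.0, -0.0, -179.9]
ft_force: [-4.6, 0.8, 4.0]
finger_gap: -0.0003
grasp_force: 2.0
```

Call:
step_arm(plan=[-0.2, 0, 0, 0, -0.2, 0, 0, 0, -0.2, 0, 0, 0, -0.2, 0, 0, 0, -0.2, 0, 0, 0])

```text
t: 15.3
eef_pos: [0.5403, -0.2468, 0.0468]
ee_rot: [180.0, -0.0, -179.9]
ft_force: [-3.6, -0.2, 2.3]
finger_gap: -0.0002
grasp_force: 1.7
```

Call:
step_arm(plan=[-0.12, 0, 0, 0, -0.12, 0, 0, 0, -0.1, 0, 0, 0, -0.08, 0, 0, 0, 0, 0, 0, 0])

```text
t: 15.92
eef_pos: [0.5508, -0.2469, 0.0468]
ee_rot: [-180.0, 0.0, -179.9]
ft_force: [-2.8, 0.7, 0.4]
finger_gap: -0.0001
grasp_force: 1.1
```

Call:
step_arm(plan=[-0.06, 0, 0, 0, -0.06, 0, 0, 0, -0.06, 0, 0, 0, 0, 0, 0, 0, 0, 0, 0, 0])

```text
t: 16.55
eef_pos: [0.5552, -0.2469, 0.0468]
ee_rot: [-180.0, 0.0, -179.9]
ft_force: [-1.6, 1.0, 1.6]
finger_gap: -0.0001
grasp_force: 0.9
```

Call:
step_arm(plan=[-0.06, 0, 0, 0, -0.06, 0, 0, 0, -0.04, 0, 0, 0, 0, 0, 0, 0, 0, 0, 0, 0])

```text
t: 17.18
eef_pos: [0.5566, -0.2461, 0.0464]
ee_rot: [179.9, -0.3, -179.9]
ft_force: [-9.6, 1.1, 7.0]
finger_gap: -0.0002
grasp_force: 5.2
```

Call:
step_arm(plan=[-0.06, 0, 0, 0, -0.04, 0, 0, 0, 0, 0, 0, 0, 0, 0, 0, 0, 0, 0, 0, 0])

```text
t: 17.8
eef_pos: [0.5567, -0.2456, 0.0462]
ee_rot: [179.8, -0.5, -179.9]
ft_force: [-18.0, 1.6, 11.6]
finger_gap: -0.0001
grasp_force: 9.0
```

```bash
python3 - <<'E'
from h import *
cv2.imwrite("pics/w3.png",optics.camera("wrist"));print(bot.observe()["ft_force"])
E
```

```text
[-17.72208717   1.53290916  11.6135434 ]
```

View pics/w3.png

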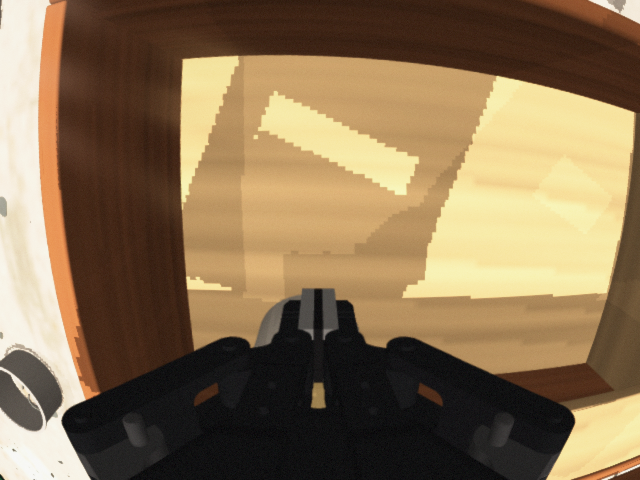

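The wrist view shows the jar under the till behind the closed fingers, and the sudden force rise means it is against the back wall. I'll retreat and go to green.

Call:
step_arm(plan=[0.4, 0, 0, 0, 0.6, 0, 0, 0, 0, 0, -0.8, 0, 0, 0, -1, 0, 0, 0, -1, 0])

```text
t: 18.48
eef_pos: [0.5375, -0.2472, 0.1191]
ee_rot: [-179.9, 0.1, -179.9]
ft_force: [0.4, -0.4, -0.0]
finger_gap: 0.0001
grasp_force: 0.0
```

Call:
step_arm(plan=[0.2, 0, -1, 0, 0.6, 0, -1, 0, 0.6, 0, -1, 0, 0.6, 0.6, -1, 0, 0.6, 1, -0.6, 0], jaw=0.95)

```text
t: 19.1
eef_pos: [0.4722, -0.2075, 0.2348]
ee_rot: [-179.9, 0.2, -179.9]
ft_force: [0.5, 0.1, 0.3]
finger_gap: 0.0811
grasp_force: 0.0
```

Call:
step_arm(plan=[0.6, 1, 0, 0, 0.4, 1, 0, 0, 0, 1, 0, 0, 0, 1, 0, 0, 0, 1, 0, 0])

```text
t: 19.73
eef_pos: [0.4469, -0.0813, 0.2335]
ee_rot: [-180.0, 0.2, -179.9]
ft_force: [-0.3, -0.2, 0.2]
finger_gap: 0.0811
grasp_force: 0.0
```

Call:
step_arm(plan=[0, 1, 0, 0, 0, 1, 0, 0, 0, 1, 0, 0, 0, 1, 0, 0, 0, 1, 0, 0])

```text
t: 20.35
eef_pos: [0.4466, 0.044, 0.2334]
ee_rot: [180.0, 0.2, -179.9]
ft_force: [0.2, 0.5, 0.1]
finger_gap: 0.0812
grasp_force: 0.0
```

Call:
step_arm(plan=[0, 1, 0, 0, 0, 1, 0, 0, 0, 1, 0, 0, 0, 1, 0, 0, 0, 1, 0, 0])

```text
t: 20.98
eef_pos: [0.4462, 0.1692, 0.2335]
ee_rot: [179.9, 0.2, -179.9]
ft_force: [0.1, -0.9, 0.2]
finger_gap: 0.0811
grasp_force: 0.0
```

Call:
step_arm(plan=[0, 1, 0, 0, 0, 0.6, 0, 0, 0, 0, 0, 0, 0, 0, 0, 0, 0, 0, 0, 0])

```text
t: 21.6
eef_pos: [0.4454, 0.2073, 0.2319]
ee_rot: [-180.0, -0.0, -179.9]
ft_force: [0.6, -0.6, -0.3]
finger_gap: 0.0813
grasp_force: 0.0
```

```bash
python3 - <<'E'
from h import *
print(bot.observe()["eef_pos"]);wjar("green","w4");print(jars())
E
```

```text
[0.44538321 0.20725387 0.23187981]
green [ 319  220   71   43 1772] [358. 242.] centre ((0.4509980380535126, 0.23632533848285675), 0.03039594367146492)
{'blue': [(np.int32(243), [275.3, 238.7], [166, 50, 20, 18], [0.5733, 0.2312, 0.074])]}
```

View pics/w4.png

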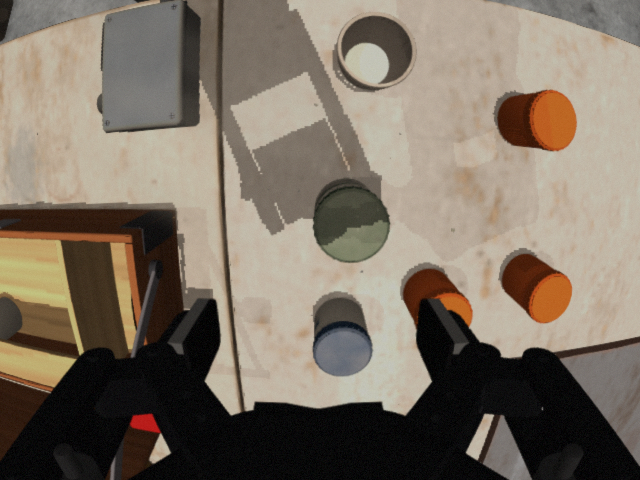

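Green's lid fills u 314–390, v 186–262 in the wrist view, so its centre is at (352,224).

```bash
python3 - <<'E'
from h import *
s=bot.observe();p=wcast((352,224),.082,s);print(p, p-s["eef_pos"], wcast((314,224),.082,s),wcast((390,224),.082,s),wcast((343,347),.074,s))
E
```

```text
[0.44301725 0.23456698 0.082     ] [-0.00238886  0.02719966 -0.14981595] [0.44309487 0.20370814 0.082     ] [0.44283465 0.26600874 0.082     ] [0.56420223 0.23081311 0.074     ]
```

Call:
step_arm(plan=[0.08, 0.6, 0, 0, 0, 0.49, 0.6, 0, 0, 0, 0.9, 0, 0, 0, 0.9, 0, 0, 0, 0.9, 0], jaw=1)

```text
t: 22.32
eef_pos: [0.4428, 0.2359, 0.1476]
ee_rot: [-180.0, -0.0, -179.8]
ft_force: [0.1, -0.9, -0.4]
finger_gap: 0.0853
grasp_force: 0.0
```

Call:
step_arm(plan=[0, 0, 0.9, 0, 0, 0, 0.9, 0, 0, 0, 0.9, 0, 0, 0, 0.8, 0, 0, 0, 0.8, 0])

```text
t: 22.95
eef_pos: [0.4426, 0.2358, 0.04]
ee_rot: [-180.0, -0.1, -179.8]
ft_force: [0.5, 0.8, 0.7]
finger_gap: 0.0853
grasp_force: 0.0
```

Call:
step_arm(plan=[0, 0, 0, 0, 0, 0, 0, 0, 0, 0, 0, 0, 0, 0, 0, 0, 0, 0, 0, 0], jaw=0, newtons=40)

```text
t: 23.58
eef_pos: [0.4434, 0.2352, 0.0421]
ee_rot: [180.0, 0.0, -179.9]
ft_force: [0.7, 0.1, -2.0]
finger_gap: 0.0621
grasp_force: 44.1
```

Call:
step_arm(plan=[0, 0, -0.4, 0, 0, 0, -0.8, 0, 0, 0, -1, 0, 0, 0, -1, 0, 0, 0, -1, 0])

```text
t: 24.2
eef_pos: [0.4432, 0.2351, 0.1483]
ee_rot: [180.0, 0.0, -179.9]
ft_force: [0.2, -0.4, -3.2]
finger_gap: 0.0618
grasp_force: 44.4
```

Call:
step_arm(plan=[0, -0.3, -1, 0, 0, -1, -1, 0, 0, -1, -1, 0, 0, -1, -1, 0, 0, -1, -0.5, 0])

```text
t: 24.82
eef_pos: [0.4438, 0.127, 0.2614]
ee_rot: [180.0, 0.1, -179.9]
ft_force: [0.6, 0.6, -2.6]
finger_gap: 0.0622
grasp_force: 44.6
```

Call:
step_arm(plan=[0, -1, 0, 0, 0, -1, 0, 0, 0, -1, 0, 0, 0, -1, 0, 0, 0, -1, 0, 0])

```text
t: 25.45
eef_pos: [0.4434, 0.0019, 0.2599]
ee_rot: [180.0, 0.0, -179.9]
ft_force: [0.0, -0.4, -2.3]
finger_gap: 0.0623
grasp_force: 44.6
```

Call:
step_arm(plan=[-0.4, -1, 0, 0, -0.6, -1, 0, 0, -0.8, -1, 0, 0, -0.8, -1, 0, 0, -0.8, -1, 0, 0])

```text
t: 26.08
eef_pos: [0.5293, -0.1229, 0.2599]
ee_rot: [180.0, 0.0, -179.9]
ft_force: [0.3, 0.0, -2.5]
finger_gap: 0.0618
grasp_force: 44.6
```

Call:
step_arm(plan=[0, -1, 0, 0, 0, -1, 0, 0, 0, 0, 0, 0, 0, 0, 0, 0, 0, 0, 0, 0])

```text
t: 26.7
eef_pos: [0.5291, -0.1713, 0.2595]
ee_rot: [180.0, -0.0, -179.8]
ft_force: [0.1, -0.2, -2.9]
finger_gap: 0.062
grasp_force: 44.8
```

Call:
step_arm(plan=[0, 0, 0.9, 0, 0, 0, 0.9, 0, 0, 0, 0.9, 0, 0, 0, 0.9, 0, 0, 0, 0.9, 0])

```text
t: 27.32
eef_pos: [0.5294, -0.1714, 0.1464]
ee_rot: [-180.0, 0.0, -179.8]
ft_force: [-0.8, -0.4, -2.4]
finger_gap: 0.0619
grasp_force: 44.9
```

Call:
step_arm(plan=[0, 0, 0.9, 0, 0, 0, 0.9, 0, 0, 0, 0.8, 0, 0, 0, 0.6, 0, 0, 0, 0.6, 0])

```text
t: 27.95
eef_pos: [0.5297, -0.1718, 0.0514]
ee_rot: [-180.0, 0.0, -179.8]
ft_force: [-0.4, 0.4, -2.3]
finger_gap: 0.0618
grasp_force: 44.9
```

Call:
step_arm(plan=[0, 0, 0.06, 0, 0, 0, 0.04, 0, 0, 0, 0.04, 0, 0, 0, 0, 0, 0, 0, 0, 0])

```text
t: 28.58
eef_pos: [0.5294, -0.1722, 0.0486]
ee_rot: [-180.0, 0.0, -179.9]
ft_force: [-0.8, 0.0, -2.6]
finger_gap: 0.0619
grasp_force: 44.8
```

Call:
step_arm(plan=[0, 0, 0.04, 0, 0, 0, 0.04, 0, 0, 0, 0, 0, 0, 0, 0, 0, 0, 0, 0, 0])

```text
t: 29.2
eef_pos: [0.5297, -0.1722, 0.0469]
ee_rot: [-180.0, 0.1, -179.9]
ft_force: [-1.7, 0.6, 6.0]
finger_gap: 0.0619
grasp_force: 45.2
```

Call:
step_arm(plan=[0, 0, 0, 0, 0, 0, 0, 0, 0, 0, 0, 0, 0, 0, 0, 0, 0, 0, 0, 0], jaw=0.92)

```text
t: 29.82
eef_pos: [0.5292, -0.1721, 0.0463]
ee_rot: [180.0, -0.0, -179.9]
ft_force: [0.2, 0.7, 0.1]
finger_gap: 0.0784
grasp_force: 0.0
```

Call:
step_arm(plan=[0, 0, -0.6, 0, 0, 0, -0.8, 0, 0, 0, -0.9, 0, 0, 0, -0.9, 0, 0, 0, -0.8, 0])

```text
t: 30.45
eef_pos: [0.5295, -0.1722, 0.1483]
ee_rot: [-180.0, 0.1, -179.9]
ft_force: [0.8, 0.2, 0.3]
finger_gap: 0.0786
grasp_force: 0.0
```

Call:
step_arm(plan=[0.5, 0, 0, 0, 0.5, 0, 0, 0, 0.6, 0, 0, 0, 0.6, 0, 0, 0, 0, 0, 0, 0], jaw=0)

```text
t: 31.08
eef_pos: [0.4726, -0.172, 0.1459]
ee_rot: [180.0, -0.1, -179.9]
ft_force: [-0.4, 0.3, -0.6]
finger_gap: -0.0002
grasp_force: 0.0
```

```bash
python3 - <<'E'
from h import *
s=bot.observe();print(s["eef_pos"])
im=optics.camera("wrist");cv2.imwrite("pics/w5.png",im)
E
```

```text
[ 0.47258192 -0.17204285  0.14592329]
```

View pics/w5.png

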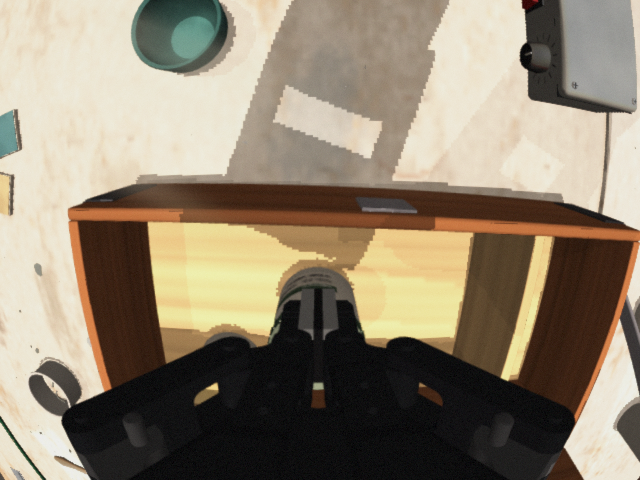

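The wrist view shows the green jar standing in the bay directly behind the closed fingers, with yellow at the back left of the picture. I'll push it back.

Call:
step_arm(plan=[0, 0, 0.9, 0, 0, 0, 0.9, 0, 0, 0, 0.9, 0, 0, 0, 0.8, 0, 0, 0, 0.5, 0])

```text
t: 31.75
eef_pos: [0.4745, -0.1722, 0.0453]
ee_rot: [180.0, -0.0, -179.9]
ft_force: [-0.1, 0.1, -0.8]
finger_gap: 0.0004
grasp_force: 0.0
```

Call:
step_arm(plan=[-0.3, 0, 0, 0, -0.3, 0, 0, 0, -0.3, 0, 0, 0, -0.3, 0, 0, 0, -0.3, 0, 0, 0])

```text
t: 32.38
eef_pos: [0.5119, -0.1721, 0.0466]
ee_rot: [180.0, -0.0, -179.9]
ft_force: [-4.9, -0.4, 3.8]
finger_gap: -0.0001
grasp_force: 1.9
```

Call:
step_arm(plan=[-0.25, 0, 0, 0, -0.25, 0, 0, 0, -0.2, 0, 0, 0, -0.2, 0, 0, 0, -0.2, 0, 0, 0])

```text
t: 33.0
eef_pos: [0.5396, -0.1721, 0.0463]
ee_rot: [180.0, 0.0, -179.9]
ft_force: [-5.4, -0.2, 2.9]
finger_gap: -0.0
grasp_force: 1.7
```

Call:
step_arm(plan=[-0.15, 0, 0, 0, -0.1, 0, 0, 0, -0.1, 0, 0, 0, -0.1, 0, 0, 0, 0, 0, 0, 0])

```text
t: 33.62
eef_pos: [0.5509, -0.1721, 0.0463]
ee_rot: [-180.0, 0.0, -179.9]
ft_force: [-2.1, -0.1, 1.8]
finger_gap: -0.0001
grasp_force: 0.9
```

Call:
step_arm(plan=[-0.06, 0, 0, 0, -0.06, 0, 0, 0, 0, 0, 0, 0, 0, 0, 0, 0, 0, 0, 0, 0])

```text
t: 34.25
eef_pos: [0.5519, -0.1718, 0.046]
ee_rot: [180.0, -0.2, -179.9]
ft_force: [-8.4, -0.6, 4.9]
finger_gap: -0.0002
grasp_force: 1.7
```

Call:
step_arm(plan=[-0.06, 0, 0, 0, -0.04, 0, 0, 0, 0, 0, 0, 0, 0, 0, 0, 0, 0, 0, 0, 0])

```text
t: 34.88
eef_pos: [0.5519, -0.1713, 0.0454]
ee_rot: [179.9, -0.5, -179.9]
ft_force: [-15.4, -0.7, 6.1]
finger_gap: 0.0001
grasp_force: 1.4
```

Call:
step_arm(plan=[0.4, 0, 0, 0, 0.6, 0, 0, 0, 0, 0, -0.8, 0, 0, 0, -1, 0, 0, 0, -1, 0])

```text
t: 35.5
eef_pos: [0.5309, -0.1722, 0.1171]
ee_rot: [-180.0, 0.1, -179.9]
ft_force: [0.2, -0.0, -0.4]
finger_gap: -0.0003
grasp_force: 0.0
```

Call:
step_arm(plan=[0.2, 0, -1, 0, 0.6, 0, -1, 0, 0.6, 0, -1, 0, 0.4, 0.6, -1, 0, 0.4, 1, -0.6, 0], jaw=0.9)

```text
t: 36.12
eef_pos: [0.476, -0.1324, 0.2327]
ee_rot: [-180.0, 0.2, -179.9]
ft_force: [-0.2, 1.2, -0.5]
finger_gap: 0.0771
grasp_force: 0.0
```

Call:
step_arm(plan=[0, 1, 0, 0, 0, 1, 0, 0, 0, 1, 0, 0, 0, 1, 0, 0, 0, 1, 0, 0])

```text
t: 36.75
eef_pos: [0.4755, -0.0065, 0.2315]
ee_rot: [180.0, 0.1, -179.9]
ft_force: [-0.0, -0.2, 0.3]
finger_gap: 0.0768
grasp_force: 0.0
```

Call:
step_arm(plan=[0, 1, 0, 0, 0, 1, 0, 0, 0, 1, 0, 0, 0, 1, 0, 0, 0, 1, 0, 0])

```text
t: 37.38
eef_pos: [0.4752, 0.1185, 0.2314]
ee_rot: [180.0, 0.1, -179.9]
ft_force: [0.5, 0.1, 1.2]
finger_gap: 0.0768
grasp_force: 0.0
```

Call:
step_arm(plan=[0, 1, 0, 0, 0, 1, 0, 0, 0, 1, 0, 0, 0, 1, 0, 0, 0, 0.4, 0, 0])

```text
t: 38.0
eef_pos: [0.475, 0.2287, 0.2314]
ee_rot: [180.0, 0.1, -179.8]
ft_force: [-0.1, -0.2, 0.1]
finger_gap: 0.0765
grasp_force: 0.0
```

```bash
python3 - <<'E'
from h import *
print(bot.observe()["eef_pos"]);print(jars());wjar("blue","w6")
E
```

```text
[0.47499579 0.22872076 0.23140852]
{}
blue [ 290  299   60   53 1909] [319. 322.] centre ((0.5696883201599121, 0.2311394214630127), 0.02939731813967228)
```

Call:
step_arm(plan=[-0.75, 0.1, 0, 0, -0.75, 0, 0, 0, -0.75, 0, 0, 0, -0.75, 0, 0, 0, -0.7, 0, 0, 0])

```text
t: 38.72
eef_pos: [0.5688, 0.2297, 0.2312]
ee_rot: [-180.0, -0.0, -179.9]
ft_force: [0.1, -0.3, 1.2]
finger_gap: 0.0768
grasp_force: 0.0
```

Call:
step_arm(plan=[0, 0, 0, 0, 0, 0, 0, 0, 0, 0, 0, 0, 0, 0, 0, 0, 0, 0, 0, 0])

```text
t: 39.35
eef_pos: [0.5673, 0.2306, 0.2315]
ee_rot: [180.0, 0.0, -179.8]
ft_force: [-1.2, -0.1, 0.7]
finger_gap: 0.0771
grasp_force: 0.0
```

```bash
python3 - <<'E'
from h import *
print(bot.observe()["eef_pos"]);wjar("blue","w7")
E
```

```text
[0.56734816 0.23061091 0.23145425]
blue [ 290  200   42   61 1219] [308. 233.] centre ((0.5729427337646484, 0.22974875569343567), 0.026461215689778328)
```

View pics/w7.png

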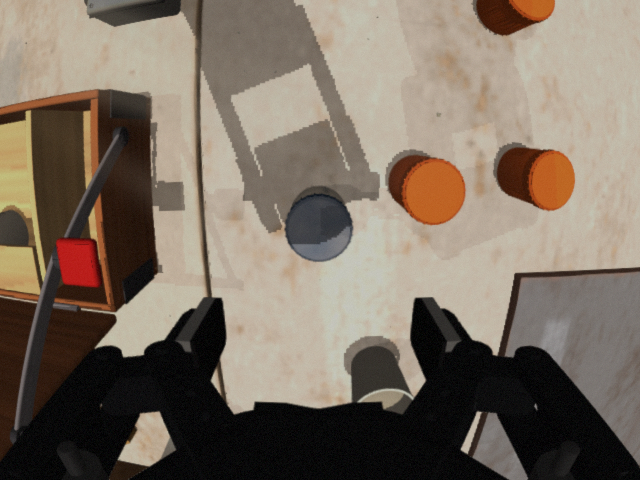

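Blue's lid circle fills u 285–352, v 194–261, so its centre is at (318.5,227.5). The red tab is at (78,262).

```bash
python3 - <<'E'
from h import *
s=bot.observe();p=wcast((318.5,227.5),.074,s);print(p,p-s["eef_pos"]); print(wcast((318.5,194),.074,s),wcast((318.5,261),.074,s))
for uv in [(78,262),(126,130)]: print(wcast(uv,.181,s))
E
```

```text
[0.56992228 0.23061669 0.074     ] [ 2.52693862e-03  3.33894219e-05 -1.57435674e-01]
[0.54171139 0.23054068 0.074     ] [0.59943099 0.23069915 0.074     ]
[0.56522676 0.07530409 0.181     ]
[0.4861694  0.12209371 0.181     ]
```

Call:
step_arm(plan=[-0.1, 0, 0.9, 0, 0, 0, 0.9, 0, 0, 0, 0.9, 0, 0, 0, 0.9, 0, 0, 0, 0.9, 0])

```text
t: 40.02
eef_pos: [0.5701, 0.2306, 0.1182]
ee_rot: [180.0, 0.0, -179.9]
ft_force: [1.0, -0.2, -0.7]
finger_gap: 0.0767
grasp_force: 0.0
```

Call:
step_arm(plan=[0, 0, 0.9, 0, 0, 0, 0.8, 0, 0, 0, 0.8, 0, 0, 0, 0.7, 0, 0, 0, 0, 0])

```text
t: 40.65
eef_pos: [0.569, 0.2301, 0.0372]
ee_rot: [-179.9, -0.2, -179.9]
ft_force: [0.8, -0.3, 0.8]
finger_gap: 0.0766
grasp_force: 0.0
```

Call:
step_arm(plan=[0, 0, 0, 0, 0, 0, 0, 0, 0, 0, 0, 0, 0, 0, 0, 0, 0, 0, 0, 0], jaw=0, newtons=40)

```text
t: 41.28
eef_pos: [0.5707, 0.2308, 0.0395]
ee_rot: [180.0, 0.1, -179.9]
ft_force: [0.2, 0.9, 6.0]
finger_gap: 0.0559
grasp_force: 43.2
```

Call:
step_arm(plan=[0, 0, -0.4, 0, 0, 0, -0.8, 0, 0, 0, -1, 0, 0, 0, -1, 0, 0, 0, -1, 0])

```text
t: 41.9
eef_pos: [0.5699, 0.2304, 0.1457]
ee_rot: [180.0, 0.0, -179.9]
ft_force: [-0.4, 0.1, -3.0]
finger_gap: 0.0559
grasp_force: 42.9
```

Call:
step_arm(plan=[0.56, 0, -1, 0, 0.56, 0, -1, 0, 0.56, 0, -1, 0, 0.56, 0, -1, 0, 0.56, 0, -0.6, 0])

```text
t: 42.52
eef_pos: [0.4997, 0.2304, 0.261]
ee_rot: [180.0, 0.1, -179.9]
ft_force: [-0.4, 0.5, -1.3]
finger_gap: 0.0558
grasp_force: 42.9
```

Call:
step_arm(plan=[0, -1, 0, 0, 0, -1, 0, 0, 0, -1, 0, 0, 0, -1, 0, 0, 0, -1, 0, 0])

```text
t: 43.15
eef_pos: [0.4996, 0.1045, 0.259]
ee_rot: [-180.0, -0.0, -179.9]
ft_force: [0.8, 0.5, -1.7]
finger_gap: 0.0558
grasp_force: 43.1
```

Call:
step_arm(plan=[0, -1, 0, 0, 0, -1, 0, 0, 0, -1, 0, 0, 0, -1, 0, 0, -0.4, -1, 0, 0])

```text
t: 43.78
eef_pos: [0.5096, -0.0203, 0.259]
ee_rot: [180.0, -0.0, -179.9]
ft_force: [-0.2, 0.5, -1.9]
finger_gap: 0.0556
grasp_force: 43.1
```

Call:
step_arm(plan=[-0.4, -1, 0, 0, -0.4, -1, 0, 0, 0, -1, 0, 0, 0, -0.2, 0, 0, 0, 0, 0, 0])

```text
t: 44.4
eef_pos: [0.5304, -0.0994, 0.2589]
ee_rot: [180.0, -0.0, -179.9]
ft_force: [-0.1, 0.1, -1.5]
finger_gap: 0.056
grasp_force: 43.1
```

Same descent and release as for yellow, ending at about z .0455.

Call:
step_arm(plan=[0, 0, 0.9, 0, 0, 0, 0.9, 0, 0, 0, 0.9, 0, 0, 0, 0.9, 0, 0, 0, 0.9, 0])

```text
t: 45.02
eef_pos: [0.5308, -0.0985, 0.1458]
ee_rot: [180.0, 0.0, -179.8]
ft_force: [0.1, 0.5, -1.1]
finger_gap: 0.0557
grasp_force: 43.1
```

Call:
step_arm(plan=[0, 0, 0.9, 0, 0, 0, 0.9, 0, 0, 0, 0.8, 0, 0, 0, 0.6, 0, 0, 0, 0.6, 0])

```text
t: 45.65
eef_pos: [0.5311, -0.0991, 0.0509]
ee_rot: [-180.0, 0.0, -179.8]
ft_force: [0.8, -0.6, -1.5]
finger_gap: 0.0561
grasp_force: 43.1
```

Call:
step_arm(plan=[0, 0, 0.1, 0, 0, 0, 0.06, 0, 0, 0, 0.04, 0, 0, 0, 0.04, 0, 0, 0, 0, 0])

```text
t: 46.28
eef_pos: [0.5315, -0.0998, 0.0466]
ee_rot: [-180.0, 0.1, -179.9]
ft_force: [-2.0, 0.5, 8.0]
finger_gap: 0.0558
grasp_force: 45.1
```

Call:
step_arm(plan=[0, 0, 0.02, 0, 0, 0, 0.02, 0, 0, 0, 0, 0, 0, 0, 0, 0, 0, 0, 0, 0])

```text
t: 46.9
eef_pos: [0.532, -0.1003, 0.0462]
ee_rot: [-180.0, 0.2, -179.9]
ft_force: [-3.3, -3.5, 11.9]
finger_gap: 0.0559
grasp_force: 45.1
```

Call:
step_arm(plan=[0, 0, 0, 0, 0, 0, 0, 0, 0, 0, 0, 0, 0, 0, 0, 0, 0, 0, 0, 0], jaw=0.85)

```text
t: 47.52
eef_pos: [0.5328, -0.1017, 0.046]
ee_rot: [-179.9, 0.3, -179.9]
ft_force: [-0.7, -11.5, 6.4]
finger_gap: 0.0723
grasp_force: 5.6
```

Call:
step_arm(plan=[0, 0, -0.6, 0, 0, 0, -0.8, 0, 0, 0, -0.9, 0, 0, 0, -0.9, 0, 0, 0, -0.8, 0])

```text
t: 48.15
eef_pos: [0.5312, -0.0994, 0.1462]
ee_rot: [-180.0, 0.1, -179.9]
ft_force: [-0.0, -0.2, -0.1]
finger_gap: 0.0726
grasp_force: 0.0
```

Call:
step_arm(plan=[0.5, 0, 0, 0, 0.5, 0, 0, 0, 0.5, 0, 0, 0, 0.5, 0, 0, 0, 0, 0, 0, 0], jaw=0)

```text
t: 48.78
eef_pos: [0.4795, -0.0996, 0.144]
ee_rot: [180.0, -0.1, -179.9]
ft_force: [0.6, -0.6, 0.3]
finger_gap: 0.0003
grasp_force: 0.0
```

Call:
step_arm(plan=[0, 0, 0.9, 0, 0, 0, 0.9, 0, 0, 0, 0.9, 0, 0, 0, 0.8, 0, 0, 0, 0.5, 0])

```text
t: 49.4
eef_pos: [0.4809, -0.0997, 0.0433]
ee_rot: [180.0, -0.0, -179.9]
ft_force: [0.6, 0.0, 0.3]
finger_gap: 0.0004
grasp_force: 0.0
```

Call:
step_arm(plan=[-0.3, 0, 0, 0, -0.3, 0, 0, 0, -0.3, 0, 0, 0, -0.3, 0, 0, 0, -0.3, 0, 0, 0])

```text
t: 50.02
eef_pos: [0.5186, -0.0996, 0.0446]
ee_rot: [180.0, -0.0, -179.9]
ft_force: [-3.7, -0.6, 3.7]
finger_gap: 0.0001
grasp_force: 2.0
```

Call:
step_arm(plan=[-0.25, 0, 0, 0, -0.25, 0, 0, 0, -0.2, 0, 0, 0, -0.2, 0, 0, 0, -0.2, 0, 0, 0])

```text
t: 50.65
eef_pos: [0.5461, -0.0996, 0.0443]
ee_rot: [180.0, -0.0, -179.9]
ft_force: [-3.4, -0.3, 2.8]
finger_gap: 0.0
grasp_force: 1.8
```

Call:
step_arm(plan=[-0.15, 0, 0, 0, -0.1, 0, 0, 0, -0.1, 0, 0, 0, -0.1, 0, 0, 0, 0, 0, 0, 0])

```text
t: 51.28
eef_pos: [0.5575, -0.0996, 0.0443]
ee_rot: [-180.0, 0.0, -179.9]
ft_force: [-1.8, 0.1, 0.9]
finger_gap: -0.0003
grasp_force: 1.0
```

Call:
step_arm(plan=[-0.06, 0, 0, 0, -0.06, 0, 0, 0, 0, 0, 0, 0, 0, 0, 0, 0, 0, 0, 0, 0])

```text
t: 51.9
eef_pos: [0.5603, -0.0996, 0.0443]
ee_rot: [-180.0, 0.0, -179.9]
ft_force: [-1.2, 0.2, 0.9]
finger_gap: -0.0
grasp_force: 0.7
```

Call:
step_arm(plan=[-0.06, 0, 0, 0, -0.04, 0, 0, 0, 0, 0, 0, 0, 0, 0, 0, 0, 0, 0, 0, 0])

```text
t: 52.52
eef_pos: [0.5617, -0.0994, 0.0441]
ee_rot: [180.0, -0.1, -179.9]
ft_force: [-5.2, 0.5, 3.3]
finger_gap: -0.0002
grasp_force: 2.6
```

Call:
step_arm(plan=[-0.06, 0, 0, 0, -0.04, 0, 0, 0, 0, 0, 0, 0, 0, 0, 0, 0, 0, 0, 0, 0])

```text
t: 53.15
eef_pos: [0.5618, -0.0991, 0.0439]
ee_rot: [179.9, -0.4, -179.9]
ft_force: [-12.6, -0.0, 9.5]
finger_gap: -0.0001
grasp_force: 6.3
```

Call:
step_arm(plan=[0.4, 0, 0, 0, 0.6, 0, 0, 0, 0, 0, -0.8, 0, 0, 0, -1, 0, 0, 0, -1, 0])

```text
t: 53.78
eef_pos: [0.5397, -0.0996, 0.115]
ee_rot: [-180.0, 0.0, -179.9]
ft_force: [-0.4, 0.1, -0.5]
finger_gap: 0.0001
grasp_force: 0.0
```

Call:
step_arm(plan=[0, 0, -1, 0, 0, 0, -1, 0, 0, 0, -1, 0, 0, 0, -1, 0, 0, 0, -1, 0])

```text
t: 54.4
eef_pos: [0.5397, -0.0996, 0.2401]
ee_rot: [-180.0, 0.0, -179.9]
ft_force: [0.2, -0.2, -0.2]
finger_gap: 0.0002
grasp_force: 0.0
```

Call:
step_arm(plan=[0, 1, -0.4, 0, 0, 1, 0, 0, 0, 1, 0, 0, 0, 1, 0, 0, 0, 1, 0, 0])

```text
t: 55.02
eef_pos: [0.5394, 0.0261, 0.2492]
ee_rot: [180.0, 0.0, -179.9]
ft_force: [0.3, -0.4, 0.8]
finger_gap: -0.0001
grasp_force: 0.0
```

Call:
step_arm(plan=[0, 1, 0, 0, 0, 1, 0, 0, -0.3, 0.4, 0, 0, -0.4, 0, 0, 0, 0, 0, 0, 0])

```text
t: 55.65
eef_pos: [0.5581, 0.0848, 0.2493]
ee_rot: [-180.0, 0.0, -179.9]
ft_force: [-0.9, 0.0, -0.9]
finger_gap: -0.0
grasp_force: 0.0
```

```bash
python3 - <<'E'
from h import *
s=bot.observe();print(s["eef_pos"])
w=optics.camera("wrist");sc=optics.camera("scene");t=optics.camera("top")
a=cv2.resize(w,(400,300));b=cv2.resize(sc[200:350,280:480],(400,300),interpolation=cv2.INTER_CUBIC);c=cv2.resize(t[185:305,315:475],(400,300),interpolation=cv2.INTER_CUBIC)
cv2.imwrite("pics/m1.png",np.vstack([np.hstack([a,b]),np.hstack([c,c*0])]))
E
```

```text
[0.55813927 0.08477304 0.24925333]
```

View pics/m1.png

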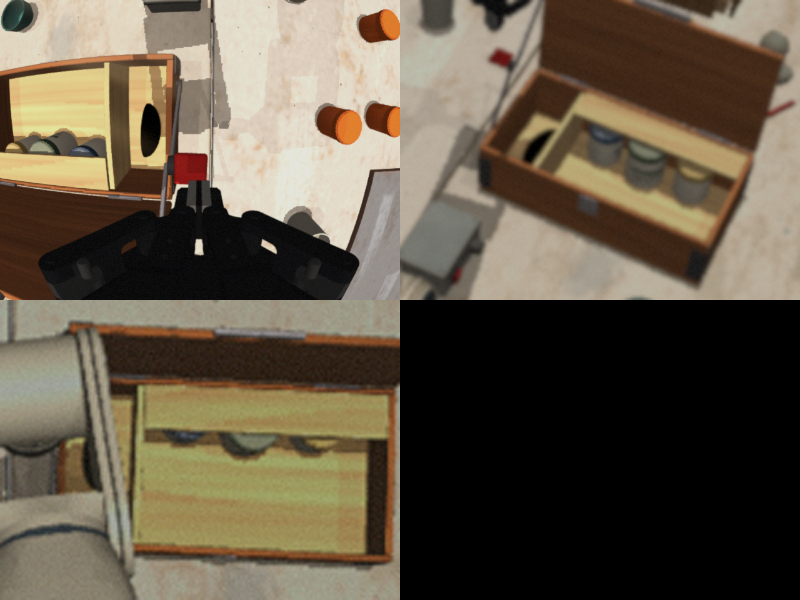

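The composite shows all three jars (blue, green and yellow) upright under the till at the back, with the fingers above the red tab at (190,165). Now I press the tab.

Call:
step_arm(plan=[0, 0, 0.6, 0, 0, 0, 0.6, 0, 0, 0, 0.6, 0, 0, 0, 0.4, 0, 0, 0, 0.2, 0])

```text
t: 56.42
eef_pos: [0.5568, 0.0855, 0.1883]
ee_rot: [-180.0, -0.1, -179.9]
ft_force: [-0.2, 0.5, 0.4]
finger_gap: 0.0003
grasp_force: 0.0
```

Call:
step_arm(plan=[0, 0, 0.1, 0, 0, 0, 0.1, 0, 0, 0, 0.06, 0, 0, 0, 0.06, 0, 0, 0, 0, 0])

```text
t: 57.05
eef_pos: [0.5603, 0.0855, 0.1836]
ee_rot: [180.0, 0.4, -179.9]
ft_force: [5.2, -1.1, 6.3]
finger_gap: 0.0
grasp_force: 3.2
```

Call:
step_arm(plan=[0, 0, 0.06, 0, 0, 0, 0.06, 0, 0, 0, 0.06, 0, -0.05, 0, 0.06, 0, 0, 0, 0, 0])

```text
t: 57.68
eef_pos: [0.5654, 0.0854, 0.1799]
ee_rot: [180.0, 0.9, -179.9]
ft_force: [10.8, -3.5, 14.9]
finger_gap: -0.0002
grasp_force: 7.1
```

Call:
step_arm(plan=[-0.06, 0, 0.1, 0, -0.06, 0, 0.1, 0, -0.06, 0, 0.1, 0, -0.06, 0, 0.1, 0, 0, 0, 0, 0])

```text
t: 58.3
eef_pos: [0.5748, 0.0853, 0.172]
ee_rot: [180.0, 1.3, -179.9]
ft_force: [13.0, -3.5, 20.9]
finger_gap: -0.0002
grasp_force: 10.6
```

Call:
step_arm(plan=[-0.04, 0, 0.1, 0, -0.04, 0, 0.1, 0, -0.04, 0, 0.1, 0, -0.04, 0, 0.1, 0, 0, 0, 0, 0])

```text
t: 58.92
eef_pos: [0.5789, 0.086, 0.1621]
ee_rot: [179.9, 1.4, -179.9]
ft_force: [15.8, -2.1, 21.8]
finger_gap: -0.0003
grasp_force: 10.4
```

Call:
step_arm(plan=[-0.04, 0, 0.1, 0, -0.04, 0, 0.1, 0, 0, 0, 0.1, 0, 0, 0, 0, 0, 0, 0, 0, 0])

```text
t: 59.55
eef_pos: [0.5813, 0.0861, 0.1547]
ee_rot: [179.9, 1.4, -179.9]
ft_force: [16.7, -1.6, 21.1]
finger_gap: 0.0001
grasp_force: 10.2
```

Call:
step_arm(plan=[0.6, 0, -0.4, 0, 0.6, 0, -0.8, 0, 0.4, 0, -0.9, 0, 0, 0, -0.9, 0, 0, 0, -0.9, 0])

```text
t: 60.18
eef_pos: [0.5292, 0.0854, 0.2459]
ee_rot: [-180.0, -0.1, -179.9]
ft_force: [0.7, -0.4, 0.8]
finger_gap: -0.0002
grasp_force: 0.0
```

Call:
step_arm(plan=[0, 0.6, -0.8, 0, 0, 0.6, -0.8, 0, 0, 0, 0, 0, 0, 0, 0, 0, 0, 0, 0, 0])

```text
t: 60.8
eef_pos: [0.5296, 0.1148, 0.2842]
ee_rot: [-180.0, -0.1, -179.9]
ft_force: [0.4, -0.3, -0.3]
finger_gap: 0.0002
grasp_force: 0.0
```

```bash
python3 - <<'E'
from h import *
s=bot.observe();print(s["eef_pos"])
w=optics.camera("wrist");sc=optics.camera("scene")
a=cv2.resize(w,(400,300));b=cv2.resize(sc[170:320,280:480],(400,300),interpolation=cv2.INTER_CUBIC)
cv2.imwrite("pics/m2.png",np.hstack([a,b]))
rs=blob(sc,(0,100,60),(8,255,255),(310,200,350,260));print(rs)
rw=blob(w,(0,150,60),(6,255,255),(0,150,400,440))
for r in rw:
    print(r); a,b=wcast(r[1],0,s),wcast(r[1],.3,s)
    for q in rs:
        d=(b-a)/np.linalg.norm(b-a);e0=cast("scene",q[1],0);e=cast("scene",q[1],.3)-e0;e/=np.linalg.norm(e)
        k=np.linalg.lstsq(np.c_[d,-e],e0-a,rcond=None)[0];print("tab",a+d*k[0],e0+e*k[1])
E
```

```text
[0.52955476 0.11482504 0.28418366]
[]
(np.int32(875), array([268.20685714, 307.81485714]), array([252, 144,  38,  30], dtype=int32))
```

View pics/m2.png

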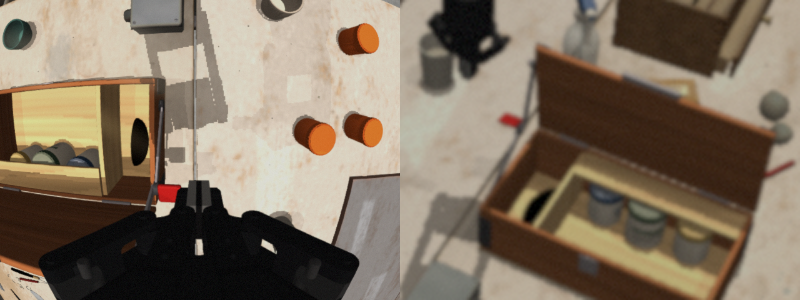

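The tab has dropped clearly and moved back (wrist crop (168,192), scene crop (510,121)), and both stay bars are bent, so the lock is broken. Next I go over the lid and behind it.

Call:
step_arm(plan=[0, 0, -0.9, 0, 0, 0, -0.9, 0, 0, 0, -0.9, 0, 0, -0.6, -0.9, 0, 0, -0.8, 0, 0])

```text
t: 61.52
eef_pos: [0.5312, 0.0799, 0.3765]
ee_rot: [180.0, 0.2, -179.8]
ft_force: [-0.1, -0.5, 0.5]
finger_gap: 0.0001
grasp_force: 0.0
```

Call:
step_arm(plan=[0, -0.9, 0, 0, 0, -0.9, 0, 0, 0, -0.9, 0, 0, -0.8, -0.9, 0, 0, -0.8, -0.9, 0, 0])

```text
t: 62.15
eef_pos: [0.5703, -0.0337, 0.3737]
ee_rot: [180.0, -0.1, -179.9]
ft_force: [-0.2, 0.9, 0.2]
finger_gap: -0.0003
grasp_force: 0.0
```

Call:
step_arm(plan=[-0.8, -0.9, 0, 0, -0.8, -0.9, 0, 0, -0.8, -0.9, 0, 0, -0.8, -0.9, 0, 0, -0.8, -0.7, 0, 0])

```text
t: 62.78
eef_pos: [0.6707, -0.1413, 0.3731]
ee_rot: [180.0, -0.1, -179.9]
ft_force: [0.5, -0.0, -0.5]
finger_gap: 0.0001
grasp_force: 0.0
```

Call:
step_arm(plan=[-0.8, 0, 0, 0, -0.2, 0, 0, 0, 0, 0, 0, 0, 0, 0, 0, 0, 0, 0, 0, 0])

```text
t: 63.4
eef_pos: [0.6955, -0.139, 0.3756]
ee_rot: [-180.0, 0.0, -179.9]
ft_force: [0.3, 0.7, -0.2]
finger_gap: 0.0001
grasp_force: 0.0
```

```bash
python3 - <<'E'
from h import *
s=bot.observe();print(s["eef_pos"],s["q"])
w=optics.camera("wrist");cv2.imwrite("pics/w8.png",w)
E
```

```text
[ 0.69547945 -0.13904679  0.37559298] [-1.22663258e+01  2.52271223e+01  7.28914110e+01 -2.61047762e-03
  8.18719003e+01 -1.02413897e+02]
```

View pics/w8.png

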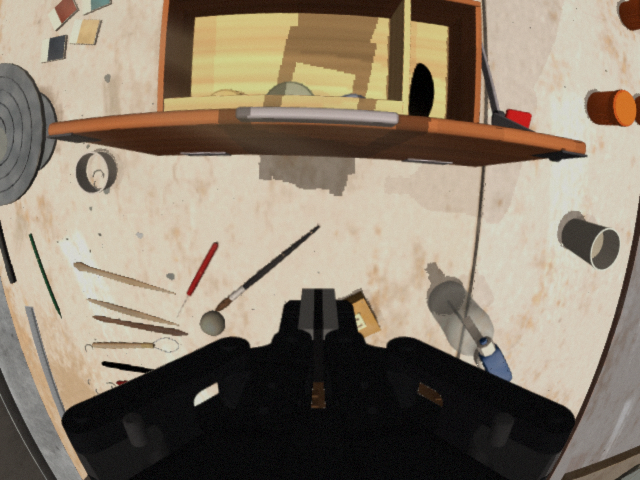

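The wrist view from behind shows the lid standing open, with its top edge at v≈108–125 and the metal latch at (318,115). The area behind it is clear. Next I compute the edge position and the arc.

```bash
python3 - <<'E'
from h import *
s=bot.observe()
print("edge",wcast((318,109),.305,s),wcast((318,127),.305,s), wcast((318,157),.11,s))
H=np.array([.537+.098,.105])
p0=None
for ph in [93,85,75,65,55,45,35,25,17,10,5,2,0]:
    f=np.radians(ph);rho=.155
    P=H+rho*np.array([-np.cos(f),np.sin(f)])+.010*np.array([np.sin(f),np.cos(f)])+[.011,0]
    print(ph,P.round(4), None if p0 is None else ((P-p0)/.025*[-1,-1]).round(2)); p0=P
E
```

```text
edge [ 0.60732453 -0.13972656  0.305     ] [ 0.61770653 -0.13970218  0.305     ] [ 0.64560132 -0.13951812  0.11      ]
93 [0.6641 0.2593] None
85 [0.6425 0.2603] [ 0.87 -0.04]
75 [0.6155 0.2573] [1.08 0.12]
65 [0.5896 0.2497] [1.04 0.3 ]
55 [0.5653 0.2377] [0.97 0.48]
45 [0.5435 0.2217] [0.87 0.64]
35 [0.5248 0.2021] [0.75 0.78]
25 [0.5097 0.1796] [0.6 0.9]
17 [0.5007 0.1599] [0.36 0.79]
10 [0.4951 0.1418] [0.22 0.72]
5 [0.4925 0.1285] [0.11 0.53]
2 [0.4914 0.1204] [0.04 0.32]
0 [0.491 0.115] [0.02 0.22]
```

The lid has come forward about 10° as the stay folded, so it now stands at about 80°. I'll descend behind it and follow the arc gently.

Call:
step_arm(plan=[0, 0, 0.9, 0, 0, 0, 0.9, 0, 0, 0, 0.9, 0, 0, 0, 0.9, 0, 0, 0, 1, 0])

```text
t: 64.08
eef_pos: [0.696, -0.1391, 0.2602]
ee_rot: [-180.0, 0.1, -179.9]
ft_force: [-0.7, 0.2, 0.2]
finger_gap: -0.0003
grasp_force: 0.0
```

Call:
step_arm(plan=[0.5, 0, 0, 0, 0.5, 0, 0, 0, 0.5, 0, 0, 0, 0.4, 0, 0, 0, 0.3, 0, 0, 0])

```text
t: 64.7
eef_pos: [0.6404, -0.1394, 0.261]
ee_rot: [-180.0, 0.1, -179.9]
ft_force: [-0.3, -0.2, -0.1]
finger_gap: -0.0
grasp_force: 0.0
```

Call:
step_arm(plan=[0.32, 0, 0.05, 0, 0.32, 0, 0.05, 0, 0.32, 0, 0.05, 0, 0.32, 0, 0.05, 0, 0.32, 0, 0.05, 0])

```text
t: 65.32
eef_pos: [0.6003, -0.1393, 0.2535]
ee_rot: [180.0, -0.0, -179.9]
ft_force: [3.8, 0.7, -1.3]
finger_gap: 0.0002
grasp_force: 1.4
```

Call:
step_arm(plan=[0.3, 0, 0.13, 0, 0.3, 0, 0.13, 0, 0.3, 0, 0.13, 0, 0.3, 0, 0.13, 0, 0.3, 0, 0.13, 0])

```text
t: 65.95
eef_pos: [0.5629, -0.1397, 0.2374]
ee_rot: [-180.0, -0.0, -179.9]
ft_force: [2.9, 0.4, -0.1]
finger_gap: 0.0001
grasp_force: 1.1
```

Call:
step_arm(plan=[0.25, 0, 0.2, 0, 0.25, 0, 0.2, 0, 0.25, 0, 0.2, 0, 0.25, 0, 0.2, 0, 0.25, 0, 0.2, 0])

```text
t: 66.58
eef_pos: [0.532, -0.1397, 0.2124]
ee_rot: [-180.0, 0.0, -179.9]
ft_force: [1.5, 1.0, 1.1]
finger_gap: -0.0001
grasp_force: 0.9
```

Call:
step_arm(plan=[0.2, 0, 0.26, 0, 0.2, 0, 0.26, 0, 0.2, 0, 0.26, 0, 0.2, 0, 0.26, 0, 0.18, 0, 0.26, 0])

```text
t: 67.2
eef_pos: [0.5076, -0.1398, 0.1799]
ee_rot: [-180.0, 0.0, -179.9]
ft_force: [1.6, -0.5, 1.5]
finger_gap: 0.0
grasp_force: 0.8
```

Call:
step_arm(plan=[0.13, 0, 0.26, 0, 0.13, 0, 0.26, 0, 0.12, 0, 0.26, 0, 0.1, 0, 0.26, 0, 0.1, 0, 0.26, 0])

```text
t: 67.82
eef_pos: [0.493, -0.1397, 0.1474]
ee_rot: [-180.0, -0.0, -179.9]
ft_force: [2.3, 0.5, 1.5]
finger_gap: -0.0001
grasp_force: 0.6
```

Call:
step_arm(plan=[0.06, 0, 0.2, 0, 0.06, 0, 0.2, 0, 0.05, 0, 0.18, 0, 0.03, 0, 0.15, 0, 0.02, 0, 0.12, 0])

```text
t: 68.45
eef_pos: [0.4876, -0.1397, 0.1263]
ee_rot: [180.0, -0.0, -179.9]
ft_force: [0.6, -0.2, -0.1]
finger_gap: -0.0005
grasp_force: 0.5
```

Call:
step_arm(plan=[0, 0, 0.08, 0, 0, 0, 0.08, 0, 0, 0, 0.06, 0, 0, 0, 0.06, 0, 0, 0, 0.06, 0])

```text
t: 69.08
eef_pos: [0.4876, -0.1397, 0.118]
ee_rot: [180.0, -0.0, -179.9]
ft_force: [-0.7, 0.8, 0.6]
finger_gap: -0.0001
grasp_force: 0.5
```

Call:
step_arm(plan=[0, 0, 0.06, 0, 0, 0, 0.06, 0, 0, 0, 0.06, 0, 0, 0, 0.06, 0, 0, 0, 0, 0])

```text
t: 69.7
eef_pos: [0.4878, -0.1397, 0.1147]
ee_rot: [-180.0, 0.0, -179.9]
ft_force: [-11.1, 2.2, 34.6]
finger_gap: -0.0001
grasp_force: 17.4
```

Call:
step_arm(plan=[0, 0, 0.06, 0, 0, 0, 0.06, 0, 0, 0, 0, 0, 0, 0, 0, 0, 0, 0, 0, 0])

```text
t: 70.32
eef_pos: [0.4878, -0.1398, 0.1145]
ee_rot: [-180.0, 0.1, -179.9]
ft_force: [-21.2, 6.8, 68.6]
finger_gap: -0.0001
grasp_force: 33.8
```

The lid is firmly on the rim at z .1145. I'll lift off and check.

Call:
step_arm(plan=[0, 0, -0.4, 0, 0, 0, -0.6, 0, 0, 0, -0.9, 0, 0, 0, -1, 0, 0, 0, -1, 0])

```text
t: 70.95
eef_pos: [0.4877, -0.1397, 0.2073]
ee_rot: [180.0, -0.0, -179.9]
ft_force: [-0.6, -0.7, 0.6]
finger_gap: -0.0002
grasp_force: 0.0
```

Call:
step_arm(plan=[0, 1, -1, 0, 0, 1, -1, 0, 0, 1, 0, 0, 0, 1, 0, 0, 0, 1, 0, 0])

```text
t: 71.58
eef_pos: [0.4874, -0.0139, 0.2568]
ee_rot: [180.0, 0.0, -179.9]
ft_force: [0.9, 0.4, -0.5]
finger_gap: 0.0001
grasp_force: 0.0
```

Call:
step_arm(plan=[0, 1, 0, 0, 0, 1, 0, 0, 0, 1, 0, 0, 0, 1, 0, 0, 0, 0, 0, 0])

```text
t: 72.2
eef_pos: [0.4872, 0.0864, 0.2566]
ee_rot: [180.0, -0.0, -179.7]
ft_force: [0.3, 0.0, 0.7]
finger_gap: 0.0
grasp_force: 0.0
```

```bash
python3 - <<'E'
from h import *
sc=optics.camera("scene");t=optics.camera("top")
cv2.imwrite("pics/m3.png",np.hstack([cv2.resize(sc[170:410,180:500],(400,300)),cv2.resize(t[170:350,180:500],(400,300))]))
E
```

```text
(no output)
```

View pics/m3.png

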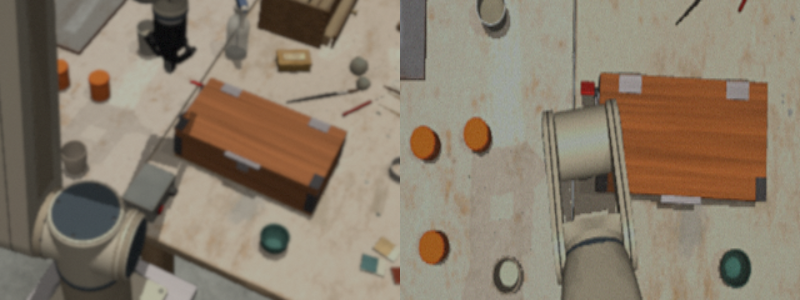

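The picture shows the lid fully shut at (260,145) in the left half. The bowl, beaker and cup and the orange decoys are still where they were, and the arm is clear. I'll hand the job in.

```bash
python3 -c "
from plant import workorder
print(workorder.sign_off())"
```

```text
the job is handed in; nothing more can be done
None
```

The blue, yellow and green jars stand under the till by the back wall, the stay is broken, the lid was lowered gently until shut, and the job is handed in (about 72 s); no verdict came back.

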